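Line up the bench bottles by size

TASK

Put the bench bottles back in their row on the aluminium strip: set the steel drip dish on the round mark first, then stand the pump dispenser upright and centred in the dish. Stand the three black-capped bottles upright, one centred on each square mark, so that they go down in size away from the dispenser: largest next to it, smallest at the far end. Do not disturb the opened phone, and leave everything released and standing still.

Things in the scene. Friction and masses are not known exactly. Their poses are not given: they have to be found in the camera images.
- dish: round brushed-steel drip dish, 64 mm across outside, 20 mm high overall, with a 3 mm wall (58 mm across inside) and a 4 mm thick floor, upright side walls, open upward; 80 g nominal. Grip it across its outside. Origin: centre of its underside, z up
- dispenser: pump dispenser: white cylinder 46 mm across from its underside to 85 mm height, then a 24 mm neck and a round steel press plate, 42 mm across, from 91 to 98 mm height (overall height 98 mm); no black cap. About 160 g. Rigid, the plate does not move. Its foot stands in the dish with 6 mm to spare all round. Origin: centre of its underside, z up
- bottle_large: Closed and rigid, round and upright, matt white plastic with a smaller black screw cap; origin: centre of its underside, z up. The largest: 44 mm across, 95 mm high overall; white body up to 73 mm height, cap 32 mm across; about 120 g
- bottle_medium: Closed and rigid, round and upright, matt white plastic with a smaller black screw cap; origin: centre of its underside, z up. The middle one: 38 mm across, 75 mm high overall; white body up to 53 mm height, cap 27 mm across; about 80 g
- bottle_small: Closed and rigid, round and upright, matt white plastic with a smaller black screw cap; origin: centre of its underside, z up. The smallest: 32 mm across, 55 mm high overall; white body up to 33 mm height, cap 23 mm across; about 50 g
- mark_round: flat black round mark, 80 mm across, at one end of the row (which end varies), on a fixed aluminium strip 370 x 100 mm, 8 mm thick, lying on the bench roughly along world y; the four marks lie in line along its middle, 78 to 102 mm centre to centre. Origin: its centre, on the strip's top face (8 mm above the bench). Its y axis runs along the strip
- mark_sq1: one of three identical flat black 60 mm square marks on the aluminium strip, in line with the round mark; their names are dealt at random: tell by position which is next to, second or farthest from the round mark. Origin: its centre, on the strip's top (8 mm above the bench), where a thing's underside rests. Its y axis runs along the strip
- mark_sq2: one of three identical flat black 60 mm square marks on the aluminium strip, in line with the round mark; their names are dealt at random: tell by position which is next to, second or farthest from the round mark. Origin: its centre, on the strip's top (8 mm above the bench), where a thing's underside rests. Its y axis runs along the strip
- mark_sq3: one of three identical flat black 60 mm square marks on the aluminium strip, in line with the round mark; their names are dealt at random: tell by position which is next to, second or farthest from the round mark. Origin: its centre, on the strip's top (8 mm above the bench), where a thing's underside rests. Its y axis runs along the strip
- phone: loose opened mobile phone lying flat on the bench near one end of the strip, pink metal shell with black boards, 148 x 72 x 9 mm (long side along its y axis); to be left alone. Origin: centre of its underside
There are look-alikes about, which are no part of the job. Leave any orange look-alike of the bottle_small alone.

How it is judged (in metres and radians):
On the way, in this order (a step that is already met when the one before it is completed fails the run):
1. the drip dish stands released on the round mark (horizontal distance between dish and mark_round below 0.012 m and height (world z) of dish between 0.004 and 0.013 m and angle between dish's own z axis and vertical below 0.15 rad and linear speed of dish below 0.03 m/s and angular speed of dish below 0.3 rad/s and contact force between the fingers and dish below 0.1 N), for 0.2 s.
2. the dispenser stands released, centred in the dish (horizontal distance between dispenser and dish below 0.006 m and z of dispenser in the frame of dish between 0.002 and 0.008 m and angle between dispenser's own z axis and vertical below 0.15 rad and linear speed of dispenser below 0.03 m/s and angular speed of dispenser below 0.3 rad/s and contact force between the fingers and dispenser below 0.1 N), for 0.2 s.
At the end, for the whole second after the job is handed in: Dish flat on the strip within 12 mm of the round mark; dispenser in it within 6 mm of its centre; large, medium, small bottle on the strip within 12 mm of the nearest, second, farthest square mark from the round one; all upright within 0.15 rad, released, at rest (all of step 1 and all of step 2 and (horizontal distance between bottle_large and mark_sq1 below 0.012 m or horizontal distance between bottle_large and mark_sq2 below 0.012 m or horizontal distance between bottle_large and mark_sq3 below 0.012 m) and horizontal distance between bottle_large and mark_round between 0.055 and 0.13 m and height (world z) of bottle_large between 0.004 and 0.013 m and angle between each of bottle_large, bottle_medium, bottle_small's own z axis and vertical below 0.15 rad and linear speed of each of bottle_large, bottle_medium, bottle_small below 0.03 m/s and angular speed of each of bottle_large, bottle_medium, bottle_small below 0.3 rad/s and contact force between the fingers and bottle_large below 0.1 N and (horizontal distance between bottle_medium and mark_sq1 below 0.012 m or horizontal distance between bottle_medium and mark_sq2 below 0.012 m or horizontal distance between bottle_medium and mark_sq3 below 0.012 m) and horizontal distance between bottle_medium and mark_round between 0.145 and 0.215 m and height (world z) of bottle_medium between 0.004 and 0.013 m and contact force between the fingers and bottle_medium below 0.1 N and (horizontal distance between bottle_small and mark_sq1 below 0.012 m or horizontal distance between bottle_small and mark_sq2 below 0.012 m or horizontal distance between bottle_small and mark_sq3 below 0.012 m) and horizontal distance between bottle_small and mark_round between 0.23 and 0.32 m and height (world z) of bottle_small between 0.004 and 0.013 m and contact force between the fingers and bottle_small below 0.1 N); the robot touches nothing.
It fails at once if the phone is shifted more than 20 mm (distance of phone from where it was at the start of the episode above 0.02 m).
It also fails if it takes over 120 s, if anything falls off the work surface, if the arm or the gripper's body presses on something with over 40 N, if the wrist force passes 120 N, or if a joint passes its speed limit or range.

ROBOT

A 6-joint arm with a two-finger parallel gripper is mounted at the origin on the work surface. World frame = base frame: x ahead of the robot, y to its left, z up, the work surface at z = 0. Lengths are in m, angles in degrees, forces in N, time in s.
With the tool pointing down it reaches from about 0.4 to 0.825 m from the base axis. Payload 7 kg.
Tool frame: the origin (TCP) lies midway between the tips of the shut fingers; the grasp point (between the pads) lies 19 mm behind it (hold_point_z is the distance from the TCP to the grasp point, in m); z points along the fingers, y is the line along which they close (so a half turn about z gives the same grasp; the last joint's range is limited). The gripper opens to 88 mm and grips with 3 to 60 N. Pads are 19 mm wide; open, the fingers measure 130 mm over their backs; the gripper's body (78 mm by 193 mm) begins 47 mm behind the grasp point.
Start: joints at [-55.8, 20.546, 0.682, 0, -70.136, -16.507], TCP at [0.205, -0.643, 0.227] pointing down, gripper open.
Joint ranges: [-176.03, 176.03], [-82.01, 121.73], [-58.28, 71.71], [-173.87, 95.51], [-174.79, -0.11], [-173.66, 173.66]. Speed limits (degrees/s): [136.94, 136.94, 172.46, 180, 180, 180].

INTERFACE

Orientations are given as [roll, pitch, yaw] about the fixed x, y, z axes, in that order (R = Rz(yaw) Ry(pitch) Rx(roll)).
In Python, from plant import get_state, capture, close_job, hold_point_z gives the robot as it stands.
- The arm moves only by the shell command python3 -m inch 'ROWS' [FORCE]. ROWS is text: rows parted by semicolons, each of 5 numbers parted by spaces: the shift along the tool's x, y, z normalised to -1 to 1, where 1 is 0.15 m, then the turn about the tool's z normalised to -1 to 1, where 1 is 360 degrees, then the opening, from 0 (shut) to 1 (fully open). In form: tx ty tz spin grip; .... A call has exactly 8 rows; each row shifts and turns the commanded pose from where the row before left it, along the tool's axes as they then stand; what a row does not reach is not made up. A row lasts 1/8 s, in which the tool goes at most 62.5 mm and 10.7 degrees, less where a joint would pass 70% of its speed; a pose out of reach is approached as far as the arm can. A call with a number of a shift or a turn outside -1 to 1 is refused whole. A call with a gripper value outside its range is refused whole. The fingers move at their own pace and stop on an object; FORCE is the grip in N (left out, the last holds). Time passes only in rows, so rows that do not move let the fingers close, or fill a call up. It gives the time, the measured TCP pose, the force, the opening and the grip force at its end, in the units of the state.
- get_state(): the state, without advancing time (a new reading comes with each control period).
- capture(name): name is "side" or "top" or "wrist"; returns a dict with "color" (480x640x3 uint8, blue, green, red), "mtx" (3x3 intrinsics, pixels), "R" (3x3) and "t" (3): a world point X has camera coordinates R X + t. Camera axes: x right, y down, z forward; pixel columns grow to the right and rows downward; lengths in m; the calibration is good to about 2 mm. A picture is of the moment at which its call begins. There is no depth.
- close_job(): hands the job in; it is judged then, once.
The state is a dict: "time_s": time; "joints": joint angles; "qd": joint speeds; "joint_torque": joint torques, N m; "tcp_pos": TCP position; "eef_rot": TCP orientation; "contact_force": force on the tool from outside, world axes, zero at the start; "moment": the same for the moment, N m; "gripper_width": finger opening in m; "gripper_force": force on a finger pad.
Only numpy, scipy, OpenCV 4.12 (cv2) and the standard library are available. Lean on these libraries where they do the work, as an engineer would, in place of code of your own. Each camera call takes 0.05 s, during which the arm holds its last target. There are 200 camera calls.

## Working session

There is one attempt and no reset: what is moved stays moved. The work goes in short steps, Python scripts to look and compute and a shell command to move; the robot and the scene stay as the last step left them, time stands still between calls to the robot, and variables do not carry over. Pictures are saved under pics/ and viewed, at most 14 in all, crops included, and the job is handed in when it is done.

```bash
ls; mkdir -p pics; python3 - <<'E'
from plant import *
import cv2
print(get_state(), hold_point_z)
for n in("top","side"):
    c=capture(n); cv2.imwrite(f"pics/{n}0.png",c["color"]); print(n,c["mtx"].tolist(),(-c["R"].T@c["t"]).round(3).tolist(), c["R"].round(3).tolist())
E
```

```text
pics
{'time_s': 0.0, 'joints': array([-5.57993079e+01,  2.05913181e+01,  6.35376135e-01, -2.30057747e-02,
       -7.01347405e+01, -1.65075233e+01]), 'qd': array([ 0.04629865, -0.02808353, -0.12339621,  0.01740534, -0.06283941,
        0.00083448]), 'joint_torque': array([-2.50326171e-03, -5.82717633e+01,  2.93052560e+01,  6.99668258e+00,
        6.67315442e-03, -2.11327315e-04]), 'tcp_pos': array([ 0.20500309, -0.64261549,  0.22562709]), 'eef_rot': array([ 1.79906909e+02, -5.03395073e-03, -1.62314662e+02]), 'contact_force': array([0.11991813, 0.47453273, 0.37956943]), 'moment': array([ 0.03551743,  0.00763915, -0.00983668]), 'gripper_force': 0.0, 'gripper_width': 0.087672893981862} 0.0188
top [[448.727106883186, 0.0, 313.48226343652976], [0.0, 448.727106883186, 239.7023065042257], [0.0, 0.0, 1.0]] [0.458, 0.033, 1.109] [[-0.029, -1.0, -0.011], [-0.996, 0.03, -0.084], [0.084, 0.008, -0.996]]
side [[439.30917835125774, 0.0, 322.38571417271083], [0.0, 439.30917835125774, 240.84817742111971], [0.0, 0.0, 1.0]] [0.355, 0.694, 0.509] [[-0.966, -0.26, -0.007], [-0.137, 0.532, -0.836], [0.221, -0.806, -0.549]]
```

View pics/top0.png

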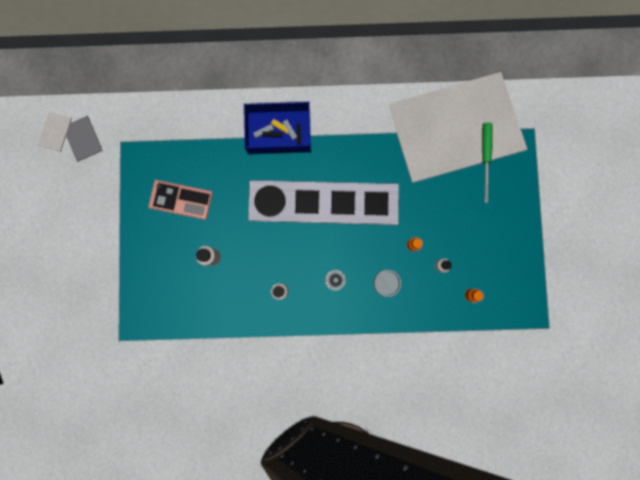

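View pics/side0.png

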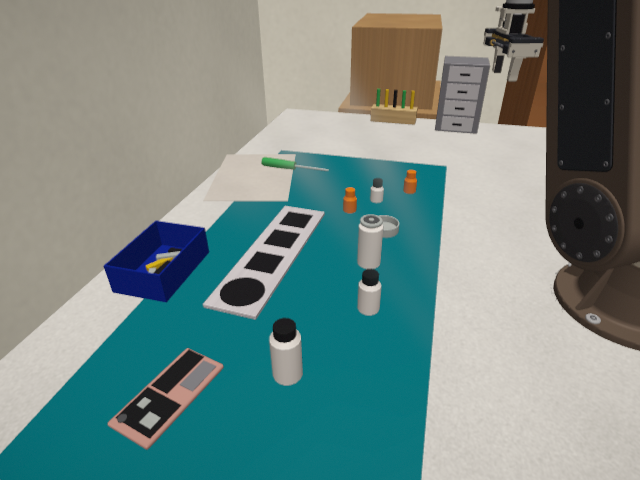

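The top view shows the round mark at about (270,201) and the squares at (307,202), (343,203) and (376,204). The dish is at (388,283) and the dispenser at (335,280). The large bottle is at (206,255), medium at (279,291) and small at (445,265). The two orange look-alikes are at (415,244) and (475,296), and the phone is at (181,199).

```bash
cat > h.py <<'E'
from plant import *
import numpy as np, cv2
def ray(c,u,v,z):
    d=c["R"].T@np.linalg.solve(c["mtx"],[u,v,1.]); o=-c["R"].T@c["t"]
    return o+d*(z-o[2])/d[2]
def proj(c,X):
    p=c["mtx"]@(c["R"]@np.asarray(X)+c["t"]); return p[:2]/p[2]
def blob(mask,u,v,r):
    m=np.zeros_like(mask); m[max(0,int(v)-r):int(v)+r+1,max(0,int(u)-r):int(u)+r+1]=1
    n,l,s,ct=cv2.connectedComponentsWithStats((mask&m).astype(np.uint8))
    k=min([k for k in range(1,n) if s[k,4]>15],key=lambda k:np.hypot(*(ct[k]-[u,v])))
    return ct[k],s[k]
def to(x,y,z=None):  # rows (units of 0.15 m) needed at yaw -90 style: computed with the real yaw
    s=get_state(); p=s["tcp_pos"]; a=np.radians(s["eef_rot"][2])
    d=np.array([x,y])-p[:2]; tx=d@[np.cos(a),np.sin(a)]; ty=d@[np.sin(a),-np.cos(a)]
    print("tcp",p.round(4),"yaw",s["eef_rot"].round(1),"move units tx %.3f ty %.3f tz %.3f"%(tx/.15,ty/.15,0 if z is None else (p[2]-z)/.15),"t",round(s["time_s"],2))
E
python3 - <<'E'
from h import *
c=capture("top"); im=c["color"].astype(int); V=im.max(2); S=V-im.min(2)
dark=(V<80); light=(S<40)&(V>80)
for n,u,v,z,m in [("round",270,201,.008,dark),("sA",307,202,.008,dark),("sB",343,203,.008,dark),("sC",376,204,.008,dark),
  ("large",205,255,.09,dark),("med",279,291,.072,dark),("small",445,265,.052,dark),("dish",388,283,.018,light),("disp",335,280,.09,light),("phone",181,199,.005,(im[...,2]-im[...,0]>15)|dark)]:
    ct,s=blob(m,u,v,16 if m is not light else 24); print(n,ct.round(1),s.tolist(),ray(c,*ct,z).round(4))
E
```

```text
round [269.4 200.5] [255, 186, 30, 30, 704] [0.6524 0.1482 0.008 ]
sA [306.7 201.4] [296, 191, 23, 22, 491] [0.6472 0.0558 0.008 ]
sB [342.6 202.3] [332, 191, 23, 23, 486] [ 0.6421 -0.0331  0.008 ]
sC [376. 203.] [365, 192, 23, 23, 506] [ 0.6379 -0.1156  0.008 ]
large [202.7 254.6] [196, 249, 14, 12, 139] [0.5179 0.2943 0.09  ]
med [278.2 291.3] [273, 287, 11, 10, 83] [0.4295 0.1257 0.072 ]
small [446.3 264.6] [441, 261, 11, 8, 74] [ 0.48   -0.2682  0.052 ]
dish [386.9 282.7] [374, 270, 27, 26, 561] [ 0.4411 -0.1326  0.018 ]
disp [335.4 279.6] [333, 277, 6, 6, 30] [ 0.4525 -0.0058  0.09  ]
phone [180.3 198.6] [165, 183, 33, 33, 807] [0.6645 0.371  0.005 ]
```

```bash
python3 -m inch '0 0 0 0.0285 1; 0 0 0 0.0285 1; 0 0 0 0.0285 1; 0 0 0 0.0285 1; 0 0 0 0.0285 1; 0 0 0 0.0285 1; 0 0 0 0.0285 1; 0 0 0 0 1' 20
```

```text
time_s: 1.15
tcp_pos: [0.2051, -0.6429, 0.2262]
eef_rot: [180.0, -0.0, 125.9]
contact_force: [0.1, -0.4, -0.7]
gripper_width: 0.0879
gripper_force: 0.0
```

```bash
python3 -m inch '0 0 0 -0.029 1; 0 0 0 -0.029 1; 0 0 0 -0.029 1; 0 0 0 -0.029 1; 0 0 0 -0.029 1; 0 0 0 -0.029 1; 0 0 0 -0.029 1; 0 0 0 -0.029 1' 20 >/dev/null; python3 -m inch '0 0 0 -0.029 1; 0 0 0 -0.029 1; 0 0 0 -0.029 1; 0 0 0 -0.029 1; 0 0 0 -0.029 1; 0 0 0 -0.02 1; 0 0 0 0 1; 0 0 0 0 1' 20; python3 -c "
from h import *
to(.441,-.1326,.2); print(get_state()['joints'])"
```

```text
time_s: 3.15
tcp_pos: [0.2051, -0.643, 0.2265]
eef_rot: [180.0, 0.0, -91.3]
contact_force: [-0.1, -0.2, -0.1]
gripper_width: 0.0877
gripper_force: 0.0
tcp [ 0.2051 -0.643   0.2265] yaw [180.    0.  -91.3] move units tx -3.437 ty -1.498 tz 0.176 t 3.15
[-5.58012870e+01  2.05518987e+01  6.76272305e-01 -1.53932578e-03
 -7.01352277e+01  5.45412341e+01]
```

```bash
python3 -m inch '-0.286 -0.125 0 0 1; -0.286 -0.125 0 0 1; -0.286 -0.125 0 0 1; -0.286 -0.125 0 0 1; -0.286 -0.125 0 0 1; -0.286 -0.125 0 0 1; -0.286 -0.125 0 0 1; -0.286 -0.125 0 0 1' 20 >/dev/null; python3 -m inch '-0.286 -0.125 0.1 0 1; -0.286 -0.125 0.1 0 1; -0.286 -0.125 0 0 1; -0.286 -0.125 0 0 1; 0 0 0 0 1; 0 0 0 0 1; 0 0 0 0 1; 0 0 0 0 1' 20; python3 -c "
from h import *
to(.441,-.1326,.005); print(get_state()['joints'])
c=capture('wrist'); cv2.imwrite('pics/w1.png',c['color']); print((-c['R'].T@c['t']).round(3),proj(c,(.441,-.1326,.02)))"
```

```text
time_s: 5.15
tcp_pos: [0.4406, -0.1339, 0.1966]
eef_rot: [-180.0, 0.0, -91.3]
contact_force: [0.4, 0.2, 0.2]
gripper_width: 0.0875
gripper_force: 0.0
tcp [ 0.4406 -0.1339  0.1966] yaw [-180.     0.   -91.3] move units tx -0.009 ty -0.003 tz 1.277 t 5.15
[ 7.71413383e+00  1.29354296e+00 -2.78257315e+01 -8.77383102e-04
 -6.08779469e+01 -9.01497443e+00]
[ 0.439 -0.207  0.356] [323.02354995 220.41546273]
```

View pics/w1.png

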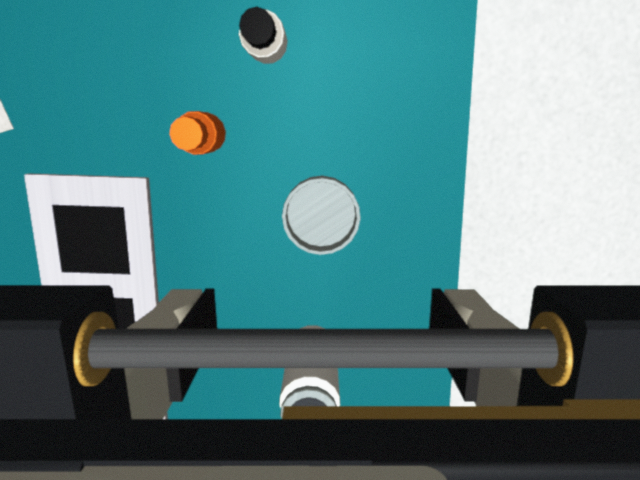

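The wrist view shows the dish rim centred near (321,214), a few pixels from the prediction, the small bottle's cap at (258,28), the orange look-alike at (195,132) and the far square at (91,240). I'll refine the positions from this view.

```bash
cat >> h.py <<'E'
def nonteal(im):
    im=im.astype(int); return ~((im[...,0]-im[...,2]>50))
def dark(im,t=60): return im.max(2)<t
def circ(c,mask,u,v,r,z):
    ct,s=blob(mask,u,v,r); m=np.zeros(mask.shape,np.uint8); m[max(0,int(v)-r):int(v)+r+1,max(0,int(u)-r):int(u)+r+1]=1
    n,l=cv2.connectedComponents((mask&(m>0)).astype(np.uint8)); k=l[int(round(ct[1])),int(round(ct[0]))]
    cn=max(cv2.findContours((l==k).astype(np.uint8),0,1)[0],key=cv2.contourArea)
    (a,b),R=cv2.minEnclosingCircle(cn); e=cv2.fitEllipse(cn)
    P=ray(c,*e[0],z)
    print("box",s.tolist(),"ell",np.round(e[0],1),np.round(e[1],1),"->",P.round(4)); return P
E
python3 - <<'E'
from h import *
c=capture("wrist"); im=c["color"]
circ(c,nonteal(im),321,214,46,.02)
circ(c,dark(im),258,28,26,.055)
circ(c,dark(im),91,240,42,.008)
to(.441,-.1326,.005)
E
```

```text
box [282, 176, 78, 78, 4765] ell [320.9 214.8] [76.6 77.4] -> [ 0.4427 -0.1373  0.02  ]
box [240, 7, 36, 41, 1087] ell [257.5  27.2] [32.3 41. ] -> [ 0.4807 -0.2701  0.055 ]
box [53, 206, 76, 67, 4449] ell [ 91.5 238.6] [71.7 84. ] -> [ 0.6405 -0.1183  0.008 ]
tcp [ 0.4407 -0.1337  0.1966] yaw [-180.     0.   -91.3] move units tx -0.007 ty -0.002 tz 1.277 t 5.25
```

```bash
python3 -m inch '0.009 -0.009 0.25 0 1; 0 0 0.25 0 1; 0 0 0.25 0 1; 0 0 0.25 0 1; 0 0 0.2 0 1; 0 0 0.077 0 1; 0 0 0 0 1; 0 0 0 0 1' 20 ;python3 -m inch '0 0 0 0 0.6; 0 0 0 0 0.6; 0 0 0 0 0.6; 0 0 0 0 0.6; 0 0 0 0 0.6; 0 0 0 0 0.6; 0 0 0 0 0.6; 0 0 0 0 0.6' 20
```

```text
time_s: 6.25
tcp_pos: [0.4431, -0.1345, 0.006]
eef_rot: [-179.9, 0.0, -91.2]
contact_force: [-0.9, 0.4, 0.3]
gripper_width: 0.0878
gripper_force: 0.0
time_s: 7.25
tcp_pos: [0.4425, -0.1344, 0.0054]
eef_rot: [-180.0, -0.0, -91.2]
contact_force: [-1.6, 0.1, 6.0]
gripper_width: 0.0641
gripper_force: 20.0
```

```bash
python3 -m inch '0 0 -0.1 0 0.6; 0 0 -0.2 0 0.6; 0 0 -0.25 0 0.6; 0 0 -0.25 0 0.6; 0 0 -0.1 0 0.6; -0.238 -0.171 0 0 0.6; -0.238 -0.171 0 0 0.6; -0.238 -0.171 0 0 0.6' 20 ;python3 -m inch '-0.238 -0.171 0 0 0.6; -0.238 -0.171 0 0 0.6; -0.238 -0.171 0 0 0.6; -0.238 -0.171 0 0 0.6; -0.238 -0.171 0 0 0.6; 0 0 0.2 0 0.6; 0 0 0.2 0 0.6; 0 0 0 0 0.6' 20; python3 - <<'E'
from h import *
to(.6535,.147,.0144)
c=capture('wrist'); cv2.imwrite('pics/w2.png',c['color'])
E
```

```text
time_s: 8.25
tcp_pos: [0.5219, -0.028, 0.14]
eef_rot: [180.0, 0.0, -91.2]
contact_force: [0.9, -1.7, -0.6]
gripper_width: 0.0639
gripper_force: 20.0
time_s: 9.25
tcp_pos: [0.6513, 0.1459, 0.0769]
eef_rot: [179.7, -0.1, -91.2]
contact_force: [0.2, -0.2, -0.3]
gripper_width: 0.0641
gripper_force: 20.0
tcp [0.6513 0.1459 0.0769] yaw [ 1.797e+02 -1.000e-01 -9.120e+01] move units tx -0.007 ty -0.014 tz 0.417 t 9.25
```

View pics/w2.png

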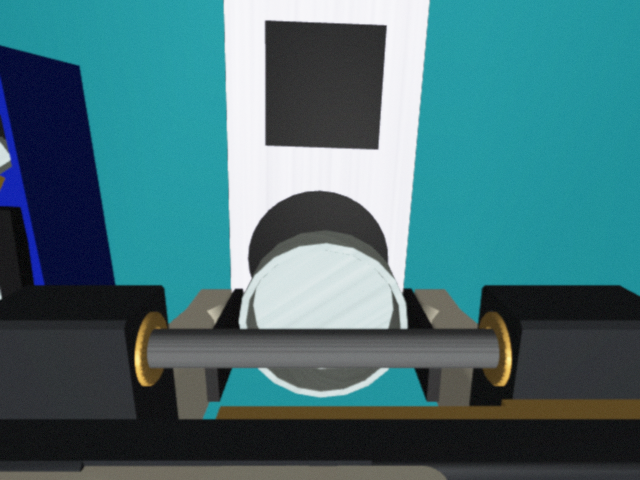

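The view shows the held dish's rim centred near (323,314), spanning columns 239–407. Behind it is the round mark, spanning 249–387 with its top at row 191, so its centre is near (318,260).

```bash
python3 - <<'E'
from h import *
c=capture('wrist'); im=c["color"]; m=dark(im,75)
L,R=ray(c,249,255,.008),ray(c,387.5,255,.008)
top=ray(c,318,191,.008); print("mark x",(L[0]+R[0])/2,"width",L[0]-R[0],"y",top[1]+.04)
print("dish",ray(c,323,314,.0915), "width",np.linalg.norm(ray(c,239.5,314,.0915)-ray(c,407,314,.0915)))
sq=ray(c,325,85,.008); print("sq",sq)
to(.6535,.147,.0144)
E
```

```text
mark x 0.6556844948211334 width 0.07971204036222646 y 0.1472989461989049
dish [0.65315428 0.1420475  0.0915    ] width 0.06402912658866884
sq [0.65004032 0.05245154 0.008     ]
tcp [0.6537 0.1466 0.0804] yaw [180.   -0.  -91.2] move units tx -0.003 ty 0.001 tz 0.440 t 9.35
```

```bash
python3 -m inch '-0.02 -0.006 0.1 0 0.6; 0 0 0.12 0 0.6; 0 0 0.1 0 0.6; 0 0 0.07 0 0.6; 0 0 0.035 0 0.6; 0 0 0.012 0 0.6; 0 0 0 0 0.6; 0 0 0 0 0.6' 20 ;python3 -m inch '0 0 0 0 0.8; 0 0 0 0 1; 0 0 0 0 1; 0 0 0 0 1; 0 0 0 0 1; 0 0 -0.1 0 1; 0 0 -0.2 0 1; 0 0 -0.25 0 1' 20;python3 -m inch '0 0 -0.25 0 1; 0 0 -0.25 0 1; 0 0 -0.25 0 1; 0 0 0 0 1; 0 0 0 0 1; 0 0 0 0 1; 0 0 0 0 1; 0 0 0 0 1' 20; python3 - <<'E'
from h import *
c=capture('wrist'); cv2.imwrite('pics/w3.png',c['color'])
to(.4525,-.0058,.2)
E
```

```text
time_s: 10.35
tcp_pos: [0.6547, 0.1499, 0.015]
eef_rot: [-180.0, 0.0, -91.2]
contact_force: [0.2, -0.3, -0.6]
gripper_width: 0.0642
gripper_force: 20.0
time_s: 11.35
tcp_pos: [0.6541, 0.1495, 0.0982]
eef_rot: [180.0, -0.0, -91.2]
contact_force: [-0.3, -0.2, 0.6]
gripper_width: 0.0879
gripper_force: 0.0
time_s: 12.35
tcp_pos: [0.6542, 0.1496, 0.2089]
eef_rot: [179.9, -0.0, -91.2]
contact_force: [-0.0, -0.4, -1.2]
gripper_width: 0.0875
gripper_force: 0.0
tcp [0.6543 0.1496 0.209 ] yaw [180.   -0.  -91.2] move units tx 1.064 ty 1.323 tz 0.060 t 12.4
```

View pics/w3.png

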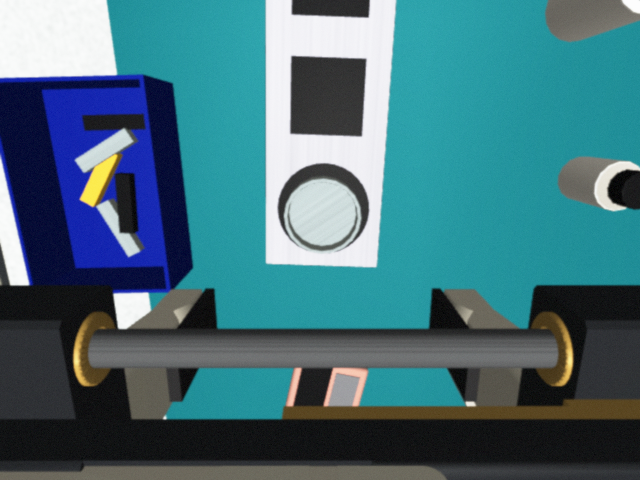

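The dish sits inside the round mark, with its rim centred near (323,215) and the mark near (323,208). I'll measure the offset, then fetch the dispenser.

```bash
python3 - <<'E'
from h import *
c=capture('wrist'); im=c["color"]
circ(c,im.max(2)>95,323,214,40,.028)
m=dark(im,75); cn=m[155:262,270:376]; 
f=np.zeros(m.shape,bool); f[160:256,275:373]=m[160:256,275:373]
f=cv2.morphologyEx(f.astype(np.uint8),cv2.MORPH_CLOSE,np.ones((3,3),np.uint8))
ys,xs=np.nonzero(f); print(xs.min(),xs.max(),ys.min(),ys.max()); 
u=(xs.min()+xs.max())/2; print(ray(c,u,ys.min(),.008)-[0,.04,0]*np.array([1,-1,1]), ray(c,u,(ys.min()+ys.max())/2,.008))
to(.6535,.147,.2)
E
```

```text
box [283, 177, 81, 78, 5244] ell [322.5 220.6] [84.  84.8] -> [0.6551 0.152  0.028 ]
279 367 164 238
[0.65368121 0.14734756 0.008     ] [0.65433629 0.13904132 0.008     ]
tcp [0.6543 0.1497 0.2091] yaw [180.   -0.  -91.2] move units tx 0.018 ty 0.005 tz 0.061 t 12.45
```

```bash
python3 -m inch '0.16 0.19 0 0 1; 0.16 0.19 0 0 1; 0.16 0.19 0 0 1; 0.16 0.19 0 0 1; 0.16 0.19 0 0 1; 0.16 0.19 0 0 1; 0.104 0.183 0 0 1; 0 0 0 0 1' 20;python3 -m inch '0 0 0 0 1; 0 0 0 0 1; 0 0 0 0 1; 0 0 0 0 1; 0 0 0 0 1; 0 0 0 0 1; 0 0 0 0 1; 0 0 0 0 1' >/dev/null; python3 - <<'E'
from h import *
c=capture('wrist'); cv2.imwrite('pics/w4.png',c['color'])
to(.4525,-.0058,.05); print(proj(c,(.4525,-.0058,.098)))
E
```

```text
time_s: 13.45
tcp_pos: [0.4512, -0.0065, 0.21]
eef_rot: [-179.9, 0.0, -91.3]
contact_force: [1.4, 0.1, 0.1]
gripper_width: 0.0875
gripper_force: 0.0
tcp [ 0.4526 -0.0057  0.2095] yaw [-180.     0.   -91.2] move units tx 0.001 ty 0.001 tz 1.063 t 14.5
[323.82255095 239.54304183]
```

View pics/w4.png

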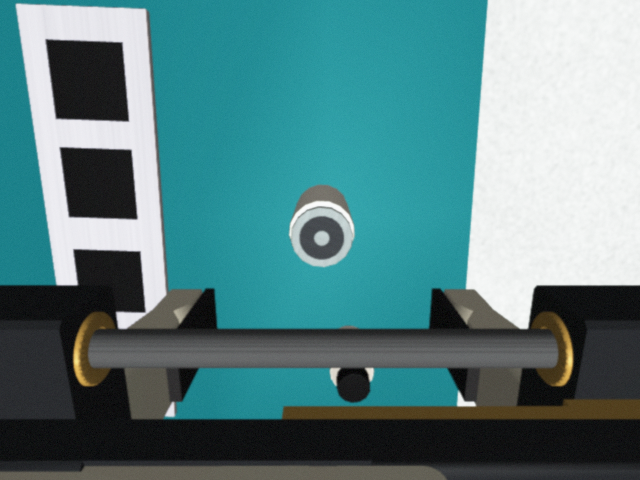

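The dispenser's press plate is centred near (321.5,237), with black squares on the strip at left and the medium bottle's cap at (353,383).

```bash
python3 - <<'E'
from h import *
c=capture('wrist')
print(ray(c,321.5,237,.098), ray(c,353,384,.075))
to(.4525,-.0058,.048)
E
```

```text
[ 0.45401678 -0.00759385  0.098     ] [0.43153191 0.12132828 0.075     ]
tcp [ 0.4526 -0.0057  0.2095] yaw [-180.     0.   -91.2] move units tx 0.001 ty 0.001 tz 1.077 t 14.55
```

```bash
python3 -m inch '0.004 -0.002 0.2 0 1; 0 0 0.2 0 1; 0 0 0.2 0 1; 0 0 0.2 0 1; 0 0 0.2 0 1; 0 0 0.077 0 1; 0 0 0 0 1; 0 0 0 0 1' 20 ;python3 -m inch '0 0 0 0 0.4; 0 0 0 0 0.4; 0 0 0 0 0.4; 0 0 0 0 0.4; 0 0 0 0 0.4; 0 0 0 0 0.4; 0 0 0 0 0.4; 0 0 0 0 0.4' 25; python3 -m inch '0 0 -0.1 0 0.4; 0 0 -0.2 0 0.4; 0 0 -0.2 0 0.4; 0 0 -0.1 0 0.4; 0 0 0 0 0.4; 0 0 0 0 0.4; 0 0 0 0 0.4; 0 0 0 0 0.4' 25;python3 - <<'E'
from h import *
c=capture('wrist'); cv2.imwrite('pics/w5.png',c['color'][150:450])
to(.6547,.1499,.048)
E
```

```text
time_s: 15.55
tcp_pos: [0.4537, -0.006, 0.0489]
eef_rot: [-179.9, 0.0, -91.2]
contact_force: [0.0, 0.4, 0.2]
gripper_width: 0.0879
gripper_force: 0.0
time_s: 16.55
tcp_pos: [0.453, -0.0063, 0.048]
eef_rot: [-180.0, 0.0, -91.2]
contact_force: [0.6, 0.2, 0.9]
gripper_width: 0.0454
gripper_force: 25.0
time_s: 17.55
tcp_pos: [0.4525, -0.0064, 0.1373]
eef_rot: [179.9, -0.0, -91.2]
contact_force: [0.2, -0.2, -2.6]
gripper_width: 0.0457
gripper_force: 25.0
tcp [ 0.4526 -0.0064  0.1374] yaw [179.9  -0.  -91.2] move units tx -1.070 ty -1.325 tz 0.596 t 17.6
```

View pics/w5.png

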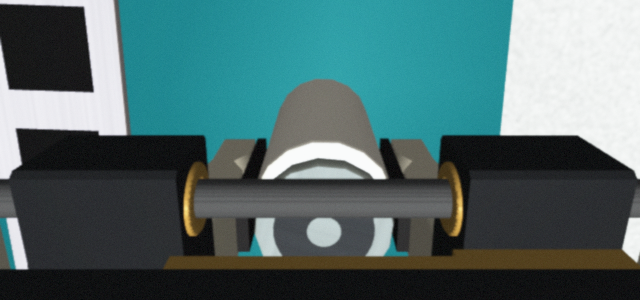

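```bash
python3 - <<'E'
from h import *
c=capture('wrist'); s=get_state()['tcp_pos']
print("plate off wrist",(ray(c,323.5,381,.187)-s))
c=capture('top'); im=c["color"]; print(proj(c,(.6547,.1485,.028)))
cv2.imwrite('pics/t5.png',cv2.resize(im[150:250,215:345],None,fx=6,fy=6,interpolation=cv2.INTER_CUBIC))
E
```

```text
plate off wrist [3.47728249e-04 7.13912308e-05 4.95038628e-02]
[268.39386702 198.12994533]
```

View pics/t5.png

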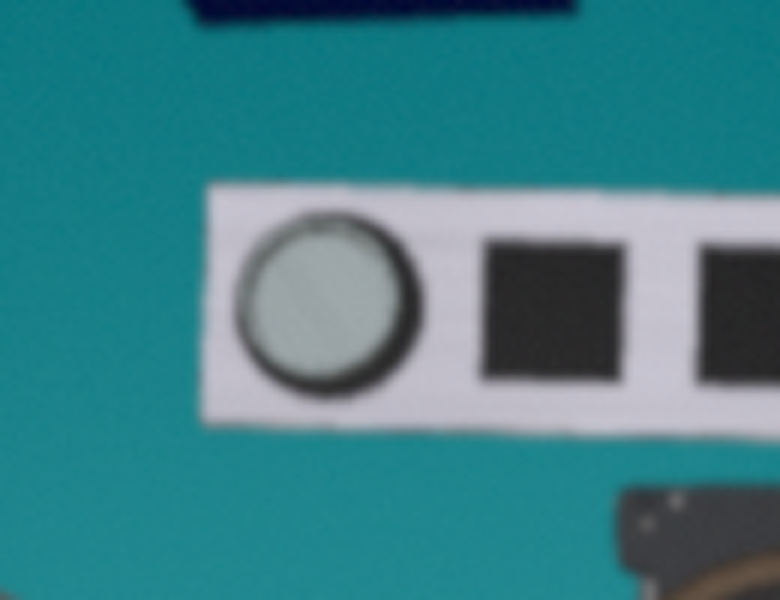

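The dish rim reads about (268.8,200.1) in the top view and is close to concentric with the mark. I'll carry the dispenser over and hover before lowering.

```bash
python3 -m inch '-0.132 -0.1655 0 0 0.4; -0.132 -0.1655 0 0 0.4; -0.132 -0.1655 0 0 0.4; -0.132 -0.1655 0 0 0.4; -0.132 -0.1655 0 0 0.4; -0.132 -0.1655 0 0 0.4; -0.132 -0.1655 0 0 0.4; -0.132 -0.1655 0 0 0.4' 25 >/dev/null;python3 -m inch '0 0 0.1 0 0.4; 0 0 0.1 0 0.4; 0 0 0.1 0 0.4; 0 0 0.08 0 0.4; 0 0 0 0 0.4; 0 0 0 0 0.4; 0 0 0 0 0.4; 0 0 0 0 0.4' 25;python3 - <<'E'
from h import *
c=capture('wrist'); cv2.imwrite('pics/w6.png',c['color'][100:450])
to(.6545,.148,.06)
s=get_state()['tcp_pos']
for y in (.1475,.150): print(y,[proj(c,(.6545+dx,y+dy,.028)).round(1).tolist() for dx,dy in((0,-.032),(.032,0),(-.032,0))])
for y in (.1475,.150): print(y,[proj(c,(.6545+dx,y+dy,.0)).round(1).tolist() for dx,dy in((0,-.023),)])
E
```

```text
time_s: 19.7
tcp_pos: [0.655, 0.148, 0.0815]
eef_rot: [-180.0, 0.0, -91.2]
contact_force: [-0.1, 0.2, -1.2]
gripper_width: 0.0453
gripper_force: 25.0
tcp [0.6549 0.148  0.0814] yaw [-180.     0.   -91.2] move units tx 0.000 ty 0.003 tz 0.142 t 19.75
0.1475 [[323.7, 208.3], [265.3, 268.2], [384.7, 265.9]]
0.15 [[323.8, 213.1], [265.6, 272.6], [384.6, 270.3]]
0.1475 [[324.0, 214.3]]
0.15 [[324.1, 218.5]]
```

View pics/w6.png

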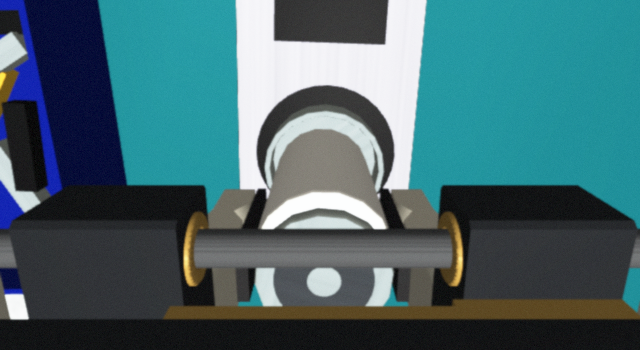

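The held dispenser's foot shows its front edge near column 324, row 230. The dish rim's front outer edge is near row 206 and its sides are at columns 263 and 385. I'll read those edges along the centre column.

```bash
python3 - <<'E'
from h import *
c=capture('wrist'); im=c["color"]; print([(r,int(v)) for r,v in zip(range(184,244),im[184:244,321:328].mean((1,2)))])
for r in (204,206,208,210,212): print(r,"dish y by outer rim front",ray(c,324,r,.028)[1]+.032)
for r in (226,228,230,232): print(r,"disp y",ray(c,324,r,.0334)[1]+.023)
print([(k,int(v)) for k,v in enumerate(im[262:266].mean((0,2))) if 255<k<275 or 375<k<395])
E
```

```text
[(184, 231), (185, 157), (186, 80), (187, 59), (188, 57), (189, 57), (190, 57), (191, 58), (192, 56), (193, 57), (194, 57), (195, 56), (196, 55), (197, 56), (198, 55), (199, 55), (200, 56), (201, 55), (202, 56), (203, 59), (204, 69), (205, 82), (206, 88), (207, 90), (208, 90), (209, 91), (210, 109), (211, 160), (212, 207), (213, 219), (214, 219), (215, 215), (216, 211), (217, 220), (218, 223), (219, 223), (220, 223), (221, 223), (222, 222), (223, 222), (224, 222), (225, 222), (226, 222), (227, 221), (228, 207), (229, 162), (230, 132), (231, 128), (232, 126), (233, 127), (234, 128), (235, 127), (236, 126), (237, 127), (238, 126), (239, 128), (240, 128), (241, 127), (242, 126), (243, 127)]
204 dish y by outer rim front 0.1452066138276963
206 dish y by outer rim front 0.1462477007363836
208 dish y by outer rim front 0.14729152327273332
210 dish y by outer rim front 0.14833809223340017
212 dish y by outer rim front 0.14938741847192835
226 disp y 0.14652904850856807
228 disp y 0.14757361016437065
230 disp y 0.14862095682767462
232 disp y 0.14967109965141734
[(256, 233), (257, 166), (258, 78), (259, 43), (260, 39), (261, 40), (262, 40), (263, 46), (264, 103), (265, 183), (266, 215), (267, 222), (268, 220), (269, 200), (270, 142), (271, 94), (272, 86), (273, 118), (274, 182), (376, 80), (377, 126), (378, 194), (379, 218), (380, 222), (381, 216), (382, 184), (383, 114), (384, 61), (385, 47), (386, 46), (387, 46), (388, 45), (389, 45), (390, 45), (391, 56), (392, 120), (393, 209), (394, 237)]
```

```bash
python3 -m inch '-0.005 0 0 0 0.4; 0 0 0.05 0 0.4; 0 0 0.04 0 0.4; 0 0 0.03 0 0.4; 0 0 0.015 0 0.4; 0 0 0.006 0 0.4; 0 0 0 0 0.4; 0 0 0 0 0.4' 25 ;python3 -m inch '0 0 0 0 0.5; 0 0 0 0 0.6; 0 0 0 0 0.8; 0 0 0 0 1; 0 0 0 0 1; 0 0 0 0 1; 0 0 0 0 1; 0 0 0 0 1' 25;python3 -m inch '0 0 -0.1 0 1; 0 0 -0.2 0 1; 0 0 -0.2 0 1; 0 0 -0.2 0 1; 0 0 -0.1 0 1; 0 0 0 0 1; 0 0 0 0 1; 0 0 0 0 1' 20;python3 - <<'E'
from h import *
c=capture('wrist'); cv2.imwrite('pics/w7.png',c['color'][100:450])
to(.517,.293,.2)
E
```

```text
time_s: 20.8
tcp_pos: [0.6547, 0.1485, 0.06]
eef_rot: [180.0, -0.0, -91.2]
contact_force: [-0.8, -0.4, 1.5]
gripper_width: 0.0456
gripper_force: 25.0
time_s: 21.8
tcp_pos: [0.6548, 0.1486, 0.0598]
eef_rot: [-180.0, 0.0, -91.2]
contact_force: [-0.2, -0.4, -0.3]
gripper_width: 0.0875
gripper_force: 0.0
time_s: 22.8
tcp_pos: [0.6542, 0.1484, 0.1783]
eef_rot: [179.9, -0.1, -91.2]
contact_force: [-0.2, 0.1, 0.1]
gripper_width: 0.0877
gripper_force: 0.0
tcp [0.6543 0.1484 0.1785] yaw [ 1.799e+02 -1.000e-01 -9.120e+01] move units tx -0.944 ty 0.935 tz -0.144 t 22.85
```

View pics/w7.png

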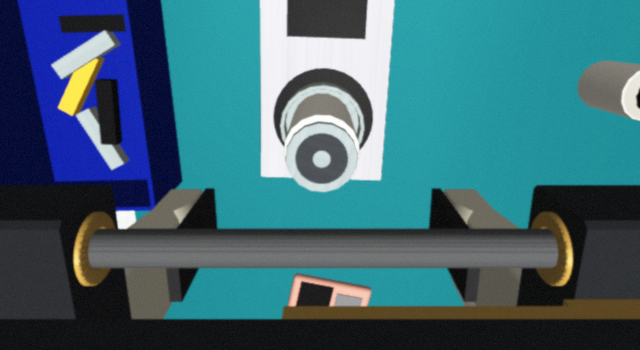

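The dispenser stands upright in the dish, with its plate at about (321,258) in full-frame pixels. Next is the large bottle.

```bash
python3 -m inch '-0.135 0.132 -0.1 0 1; -0.135 0.132 0 0 1; -0.135 0.132 0 0 1; -0.135 0.132 0 0 1; -0.135 0.132 0 0 1; -0.135 0.132 0 0 1; -0.135 0.132 0 0 1; 0 0 0 0 1' 20 >/dev/null;python3 -m inch '0 0 0 0 1; 0 0 0 0 1; 0 0 0 0 1; 0 0 0 0 1; 0 0 0 0 1; 0 0 0 0 1; 0 0 0 0 1; 0 0 0 0 1' >/dev/null; python3 - <<'E'
from h import *
c=capture('wrist'); im=c['color']
u,v=proj(c,(.519,.293,.095)); print(u,v)
P=circ(c,dark(im),u,v,34,.094)
to(P[0],P[1]+.001,.032)
E
```

```text
324.00139412518365 244.01231569700315
box [300, 216, 46, 50, 1804] ell [322.7 240.7] [45.2 49. ] -> [0.5198 0.291  0.094 ]
tcp [0.5192 0.2933 0.1948] yaw [-180.     0.   -91.2] move units tx 0.009 ty -0.004 tz 1.085 t 24.9
```

```bash
python3 -m inch '0.004 -0.003 0.2 0 1; 0 0 0.2 0 1; 0 0 0.2 0 1; 0 0 0.2 0 1; 0 0 0.15 0 1; 0 0 0.082 0 1; 0 0 0 0 1; 0 0 0 0 0.4' 25 ;python3 -m inch '0 0 0 0 0.4; 0 0 0 0 0.4; 0 0 0 0 0.4; 0 0 0 0 0.4; 0 0 0 0 0.4; 0 0 0 0 0.4; 0 0 -0.1 0 0.4; 0 0 -0.2 0 0.4' 25; python3 -m inch '0 0 -0.2 0 0.4; 0 0 -0.2 0 0.4; 0 0 -0.167 0 0.4; 0.196 -0.1125 0 0 0.4; 0.196 -0.1125 0 0 0.4; 0.196 -0.1125 0 0 0.4; 0.196 -0.1125 0 0 0.4; 0.196 -0.1125 0 0 0.4' 25;  python3 -m inch '0.196 -0.1125 0 0 0.4; 0.196 -0.1125 0 0 0.4; 0.196 -0.1125 0 0 0.4; 0 0 0.2 0 0.4; 0 0 0.2 0 0.4; 0 0 0.1 0 0.4; 0 0 0.1 0 0.4; 0 0 0 0 0.4' 25; python3 - <<'E'
from h import *
c=capture('wrist'); cv2.imwrite('pics/w8.png',c['color'][100:450])
to(.649,.0545,.049)
E
```

```text
time_s: 25.9
tcp_pos: [0.5202, 0.2931, 0.0409]
eef_rot: [-179.9, 0.0, -91.2]
contact_force: [0.1, -0.5, -0.4]
gripper_width: 0.0824
gripper_force: 0.0
time_s: 26.9
tcp_pos: [0.519, 0.2919, 0.0848]
eef_rot: [179.9, -0.1, -91.2]
contact_force: [0.8, 0.0, -1.4]
gripper_width: 0.0434
gripper_force: 25.0
time_s: 27.9
tcp_pos: [0.6013, 0.1429, 0.1709]
eef_rot: [-180.0, 0.0, -91.2]
contact_force: [0.4, -0.2, -1.0]
gripper_width: 0.0435
gripper_force: 25.0
time_s: 28.9
tcp_pos: [0.6492, 0.0547, 0.0794]
eef_rot: [179.9, -0.0, -91.2]
contact_force: [-0.2, -0.1, -2.6]
gripper_width: 0.0437
gripper_force: 25.0
tcp [0.6498 0.0549 0.0803] yaw [-180.    -0.   -91.2] move units tx 0.003 ty 0.006 tz 0.209 t 28.95
```

View pics/w8.png

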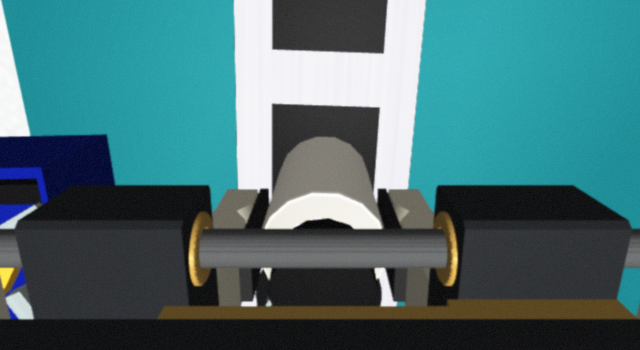

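The square's front edge is near row 204 (full frame), spanning columns 272–380. The bottle's foot front edge is near row 237, and the next square's near edge is near row 152.

```bash
python3 - <<'E'
from h import *
c=capture('wrist')
p=ray(c,326,204.5,.008); print("sA",p+[0,.03,0]); print("bottle",ray(c,325,237,.0403)+[0,.022,0]); print("sB",ray(c,328,152,.008)-[0,.03,0])
to(.649,.0545,.049)
E
```

```text
sA [0.64797332 0.05375503 0.008     ]
bottle [0.64888884 0.0560031  0.0403    ]
sB [ 0.64636441 -0.03497463  0.008     ]
tcp [0.6502 0.0549 0.0808] yaw [-179.9    0.   -91.2] move units tx 0.003 ty 0.008 tz 0.212 t 29.0
```

```bash
python3 -m inch '0.01 0.007 0 0 0.4; 0 0 0.07 0 0.4; 0 0 0.06 0 0.4; 0 0 0.05 0 0.4; 0 0 0.025 0 0.4; 0 0 0.008 0 0.4; 0 0 0 0 0.4; 0 0 0 0 0.4' 25 ;python3 -m inch '0 0 0 0 0.5; 0 0 0 0 0.6; 0 0 0 0 0.8; 0 0 0 0 1; 0 0 0 0 1; 0 0 0 0 1; 0 0 -0.1 0 1; 0 0 -0.2 0 1' 25;python3 -m inch '0 0 -0.2 0 1; 0 0 -0.25 0 1; 0 0 -0.25 0 1; -0.055 0.183 0 0 1; -0.055 0.183 0 0 1; -0.055 0.183 0 0 1; -0.055 0.183 0 0 1; -0.055 0.183 0 0 1' 20 >/dev/null; python3 -m inch '-0.055 0.183 0 0 1; -0.055 0.183 0 0 1; -0.055 0.183 0 0 1; 0 0 0 0 1; 0 0 0 0 1; 0 0 0 0 1; 0 0 0 0 1; 0 0 0 0 1'; python3 - <<'E'
from h import *
c=capture('wrist'); im=c['color']
u,v=proj(c,(.431,.123,.075)); print(u,v)
P=circ(c,dark(im),u,v,34,.074)
to(P[0],P[1]+.001,.022)
E
```

```text
time_s: 30.0
tcp_pos: [0.6488, 0.0533, 0.0482]
eef_rot: [-180.0, 0.0, -91.2]
contact_force: [0.5, -0.0, -2.3]
gripper_width: 0.0435
gripper_force: 25.0
time_s: 31.0
tcp_pos: [0.6479, 0.0529, 0.0932]
eef_rot: [179.9, -0.0, -91.2]
contact_force: [0.1, 0.3, 0.9]
gripper_width: 0.0873
gripper_force: 0.0
time_s: 33.0
tcp_pos: [0.4306, 0.1236, 0.1979]
eef_rot: [180.0, -0.0, -91.2]
contact_force: [-0.0, 0.6, 0.3]
gripper_width: 0.0881
gripper_force: 0.0
322.9949341247808 234.65137211411485
box [305, 215, 36, 40, 1151] ell [322.6 234.4] [35.4 39.4] -> [0.4313 0.123  0.074 ]
tcp [0.4306 0.1236 0.1979] yaw [180.   -0.  -91.2] move units tx -0.003 ty -0.005 tz 1.172 t 33.05
```

```bash
python3 -m inch '-0.001 -0.003 0.2 0 1; 0 0 0.25 0 1; 0 0 0.25 0 1; 0 0 0.25 0 1; 0 0 0.15 0 1; 0 0 0.072 0 1; 0 0 0 0 1; 0 0 0 0 0.3' 25 ;python3 -m inch '0 0 0 0 0.3; 0 0 0 0 0.3; 0 0 0 0 0.3; 0 0 0 0 0.3; 0 0 0 0 0.3; 0 0 0 0 0.3; 0 0 -0.1 0 0.3; 0 0 -0.2 0 0.3' 25; python3 -m inch '0 0 -0.2 0 0.3; 0 0 -0.2 0 0.3; 0 0 -0.167 0 0.3; 0.128 -0.181 0 0 0.3; 0.128 -0.181 0 0 0.3; 0.128 -0.181 0 0 0.3; 0.128 -0.181 0 0 0.3; 0.128 -0.181 0 0 0.3' 25;  python3 -m inch '0.128 -0.181 0 0 0.3; 0.128 -0.181 0 0 0.3; 0.128 -0.181 0 0 0.3; 0 0 0.2 0 0.3; 0 0 0.2 0 0.3; 0 0 0.1 0 0.3; 0 0 0 0 0.3; 0 0 0 0 0.3' 25; python3 - <<'E'
from h import *
c=capture('wrist'); cv2.imwrite('pics/w9.png',c['color'][100:450])
to(.6445,-.035,.03)
E
```

```text
time_s: 34.05
tcp_pos: [0.4315, 0.1244, 0.0231]
eef_rot: [-179.9, 0.0, -91.2]
contact_force: [-0.5, 0.6, 0.6]
gripper_width: 0.0823
gripper_force: 0.0
time_s: 35.05
tcp_pos: [0.4299, 0.1232, 0.0667]
eef_rot: [179.8, -0.1, -91.2]
contact_force: [1.4, 1.0, -0.9]
gripper_width: 0.038
gripper_force: 25.0
time_s: 36.05
tcp_pos: [0.5651, 0.0243, 0.1518]
eef_rot: [180.0, -0.0, -91.2]
contact_force: [1.5, 0.4, -1.3]
gripper_width: 0.0375
gripper_force: 25.0
time_s: 37.05
tcp_pos: [0.6456, -0.034, 0.0785]
eef_rot: [-179.9, 0.0, -91.2]
contact_force: [0.8, -0.0, -0.3]
gripper_width: 0.0378
gripper_force: 25.0
tcp [ 0.6457 -0.0339  0.0787] yaw [-179.9    0.   -91.2] move units tx 0.007 ty 0.008 tz 0.325 t 37.1
```

View pics/w9.png

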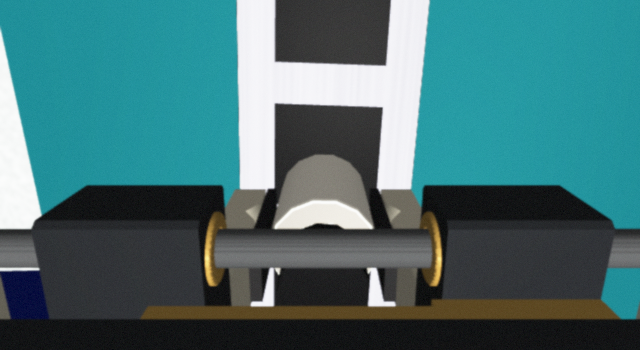

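The middle square's front edge is near row 204, spanning columns 275–382. The bottle's foot front edge is near row 255, and the far square's near edge is near row 164.

```bash
python3 - <<'E'
from h import *
c=capture('wrist')
print("sB",ray(c,328.5,205,.008)+[0,.03,0]); print("bottle",ray(c,324,255,.0567)+[0,.019,0]); print("sC",ray(c,332,164,.008)-[0,.03,0])
to(.6445,-.035,.03)
E
```

```text
sB [ 0.64261589 -0.03496882  0.008     ]
bottle [ 0.64541994 -0.03209408  0.0567    ]
sC [ 0.64034657 -0.11740942  0.008     ]
tcp [ 0.6456 -0.0339  0.0787] yaw [-179.9    0.   -91.2] move units tx 0.007 ty 0.007 tz 0.325 t 37.15
```

```bash
python3 -m inch '0.013 0.012 0 0 0.3; 0 0 0.1 0 0.3; 0 0 0.1 0 0.3; 0 0 0.07 0 0.3; 0 0 0.04 0 0.3; 0 0 0.012 0 0.3; 0 0 0 0 0.3; 0 0 0 0 0.3' 25 ;python3 -m inch '0 0 0 0 0.4; 0 0 0 0 0.5; 0 0 0 0 0.7; 0 0 0 0 1; 0 0 0 0 1; 0 0 0 0 1; 0 0 -0.1 0 1; 0 0 -0.2 0 1' 25;python3 -m inch '0 0 -0.25 0 1; 0 0 -0.25 0 1; 0 0 -0.3 0 1; 0.1975 0.132 0 0 1; 0.1975 0.132 0 0 1; 0.1975 0.132 0 0 1; 0.1975 0.132 0 0 1; 0.1975 0.132 0 0 1' 20 >/dev/null; python3 -m inch '0.1975 0.132 0 0 1; 0.1975 0.132 0 0 1; 0.1975 0.132 0 0 1; 0 0 0 0 1; 0 0 0 0 1; 0 0 0 0 1; 0 0 0 0 1; 0 0 0 0 1'; python3 - <<'E'
from h import *
c=capture('wrist'); im=c['color']
u,v=proj(c,(.481,-.2695,.055)); print(u,v)
P=circ(c,dark(im),u,v,30,.054)
to(P[0],P[1]+.001,.006)
E
```

```text
time_s: 38.15
tcp_pos: [0.6422, -0.0363, 0.0303]
eef_rot: [179.9, -0.0, -91.2]
contact_force: [-6.7, 1.7, 12.1]
gripper_width: 0.0376
gripper_force: 25.0
time_s: 39.15
tcp_pos: [0.6422, -0.0362, 0.0742]
eef_rot: [179.9, -0.0, -91.2]
contact_force: [0.9, 0.1, 1.0]
gripper_width: 0.0873
gripper_force: 0.0
time_s: 41.15
tcp_pos: [0.4799, -0.2693, 0.1939]
eef_rot: [180.0, 0.0, -91.2]
contact_force: [-0.2, -0.2, -0.7]
gripper_width: 0.0874
gripper_force: 0.0
321.98531293467886 229.6686536689038
box [307, 210, 29, 32, 729] ell [321.3 225.7] [27.9 31.3] -> [ 0.4815 -0.2723  0.054 ]
tcp [ 0.4798 -0.2694  0.1939] yaw [180.    0.  -91.2] move units tx 0.012 ty -0.011 tz 1.253 t 41.2
```

```bash
python3 -m inch '0.011 -0.011 0.2 0 1; 0 0 0.25 0 1; 0 0 0.25 0 1; 0 0 0.25 0 1; 0 0 0.2 0 1; 0 0 0.083 0 1; 0 0 0 0 1; 0 0 0 0 0.25' 20 ;python3 -m inch '0 0 0 0 0.25; 0 0 0 0 0.25; 0 0 0 0 0.25; 0 0 0 0 0.25; 0 0 0 0 0.25; 0 0 0 0 0.25; 0 0 -0.1 0 0.25; 0 0 -0.2 0 0.25' 20; python3 -m inch '0 0 -0.2 0 0.25; 0 0 -0.2 0 0.25; 0 0 -0.03 0 0.25; -0.13 -0.129 0 0 0.25; -0.13 -0.129 0 0 0.25; -0.13 -0.129 0 0 0.25; -0.13 -0.129 0 0 0.25; -0.13 -0.129 0 0 0.25' 20;  python3 -m inch '-0.13 -0.129 0 0 0.25; -0.13 -0.129 0 0 0.25; -0.13 -0.129 0 0 0.25; 0 0 0.2 0 0.25; 0 0 0.2 0 0.25; 0 0 0 0 0.25; 0 0 0 0 0.25; 0 0 0 0 0.25' 20; python3 - <<'E'
from h import *
c=capture('wrist'); cv2.imwrite('pics/w10.png',c['color'][100:450])
to(.6395,-.118,.017)
E
```

```text
time_s: 42.2
tcp_pos: [0.4822, -0.2716, 0.0102]
eef_rot: [-179.9, -0.0, -91.2]
contact_force: [-0.4, 0.6, 0.2]
gripper_width: 0.0823
gripper_force: 0.0
time_s: 43.2
tcp_pos: [0.4804, -0.2712, 0.0542]
eef_rot: [179.9, 0.0, -91.2]
contact_force: [1.2, -0.2, -0.5]
gripper_width: 0.0315
gripper_force: 20.0
time_s: 44.2
tcp_pos: [0.5811, -0.1747, 0.1184]
eef_rot: [180.0, -0.0, -91.2]
contact_force: [1.0, -2.2, 0.0]
gripper_width: 0.0317
gripper_force: 20.0
time_s: 45.2
tcp_pos: [0.6404, -0.1186, 0.0602]
eef_rot: [-179.9, 0.0, -91.2]
contact_force: [0.5, -0.2, 0.1]
gripper_width: 0.0314
gripper_force: 20.0
tcp [ 0.6402 -0.1187  0.0601] yaw [-179.9    0.   -91.2] move units tx -0.004 ty 0.005 tz 0.287 t 45.25
```

View pics/w10.png

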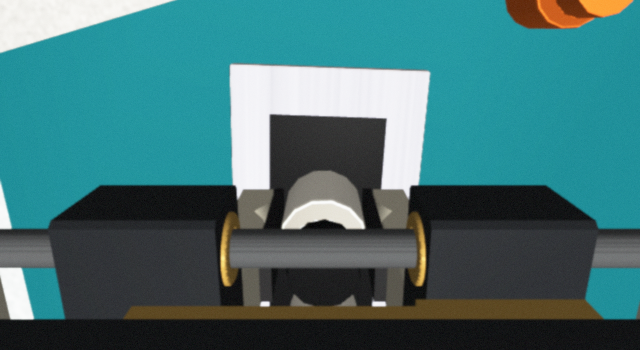

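The far square's front edge is near row 216, spanning columns 270–386. The small bottle's foot front edge is near row 270, column 323.

```bash
python3 - <<'E'
from h import *
c=capture('wrist')
print("sC",ray(c,328,216,.008)+[0,.03,0]); print("bottle",ray(c,323.5,270,.051)+[0,.016,0])
to(.6395,-.118,.017)
E
```

```text
sC [ 0.63762159 -0.11741324  0.008     ]
bottle [ 0.64019592 -0.11716961  0.051     ]
tcp [ 0.64   -0.1187  0.0599] yaw [-179.9    0.   -91.2] move units tx -0.004 ty 0.004 tz 0.286 t 45.3
```

```bash
python3 -m inch '0 0.01 0 0 0.25; 0 0 0.1 0 0.25; 0 0 0.08 0 0.25; 0 0 0.06 0 0.25; 0 0 0.03 0 0.25; 0 0 0.012 0 0.25; 0 0 0 0 0.25; 0 0 0 0 0.25' 20 ;python3 -m inch '0 0 0 0 0.35; 0 0 0 0 0.45; 0 0 0 0 0.6; 0 0 0 0 1; 0 0 0 0 1; 0 0 0 0 1; 0 0 -0.1 0 1; 0 0 -0.2 0 1' 20;python3 -m inch '0 0 -0.25 0 1; 0 0 -0.25 0 1; 0 0 -0.3 0 1; 0 0 -0.2 0 1; 0.2 0.2 0 0 1; 0.2 0.2 0 0 1; 0.2 0.2 0 0 1; 0.2 0.2 0 0 1' 20; python3 -m inch '0 0.2 0 0 1; 0 0.2 0 0 1; 0 0 0 0 1; 0 0 0 0 1; 0 0 0 0 1; 0 0 0 0 1; 0 0 0 0 1; 0 0 0 0 1'; python3 - <<'E'
from h import *
c=capture('top'); im=c['color']
a=cv2.resize(im[170:235,240:410],None,fx=4.5,fy=4.5,interpolation=cv2.INTER_CUBIC)
s=capture('side'); b=s['color'][130:400,100:460]
H=np.zeros((a.shape[0]+b.shape[0],a.shape[1],3),np.uint8); H[:a.shape[0]]=a; H[a.shape[0]:,:b.shape[1]]=b
cv2.imwrite('pics/f.png',H); print(H.shape)
d=dark(im,80)
for n,z,p in(("large",.1,(.6485,.0535)),("med",.08,(.6435,-.036)),("small",.06,(.639,-.118))):
    u,v=proj(c,(*p,z)); print(n,(u,v)); 
E
```

```text
time_s: 46.3
tcp_pos: [0.6372, -0.1187, 0.017]
eef_rot: [180.0, -0.0, -91.2]
contact_force: [-4.7, 1.6, 7.1]
gripper_width: 0.0314
gripper_force: 20.0
time_s: 47.3
tcp_pos: [0.637, -0.1187, 0.0614]
eef_rot: [179.9, -0.0, -91.2]
contact_force: [0.6, 1.2, 0.7]
gripper_width: 0.0868
gripper_force: 0.0
time_s: 48.3
tcp_pos: [0.5142, -0.2369, 0.2126]
eef_rot: [-179.9, -0.0, -91.2]
contact_force: [1.0, 0.2, 0.0]
gripper_width: 0.0876
gripper_force: 0.0
time_s: 49.3
tcp_pos: [0.4554, -0.2348, 0.2111]
eef_rot: [180.0, 0.0, -91.2]
contact_force: [0.2, -0.9, 0.3]
gripper_width: 0.088
gripper_force: 0.0
(562, 765, 3)
large (np.float64(306.63219580597615), np.float64(193.97136886613382))
med (np.float64(345.51010144337187), np.float64(196.5243312994997))
small (np.float64(379.8198029731898), np.float64(198.87409308411924))
```

View pics/f.png

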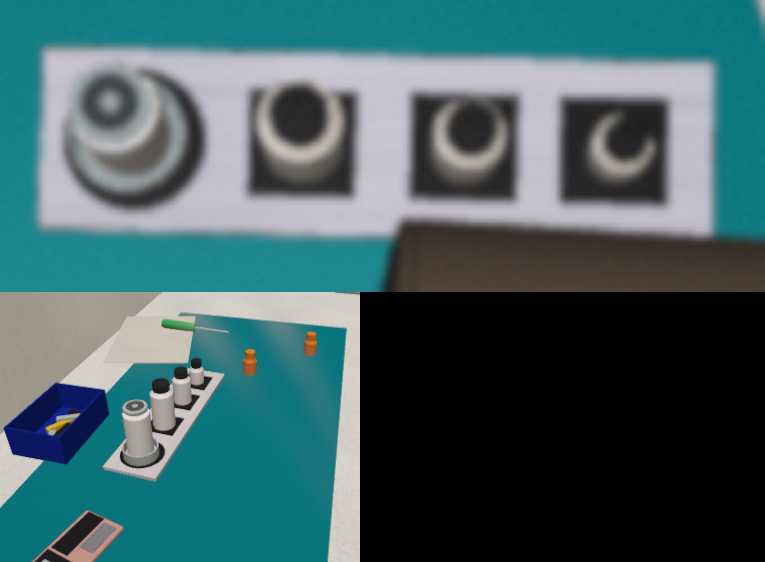

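The final view shows the row standing upright in order. The dispenser is in the dish, and the large, medium and small caps are over their squares. The phone looks undisturbed and the arm is clear.

```bash
python3 -c "
from plant import *
print(close_job())"
```

```text
the job is handed in; nothing more can be done
None
```

The job is handed in: dish on the round mark with the dispenser standing in it, and the large, medium and small bottles upright on their squares in order; the phone was never touched, everything is released, and no verdict came back.

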